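Load a filter into the filter wheel and index it to the beam port

TASK

Take the filter with the orange tab out of the tray and press it, gently but fully home, into the empty brass collar of the filter wheel while the wheel stays in its click at the yellow mark. Then turn the wheel by its black bar exactly one click clockwise, seen from above, so that this filter stands at the blue beam port, and let go. Do not force the glass, and leave the other filters and everything else on the bench where they are.

Things in the scene. Friction and masses are not known exactly. Their poses are not given: they have to be found in the camera images.
- amber_filter: The filter to load: black round cell, 32 mm diameter, 12 mm thick, sharp-edged foot, amber glass, about 60 g. On top an upright orange grip tab 22 mm long (its own x), 12 mm thick (its own y), 30 mm high: 42 mm in all. Origin: centre of its underside, z up. Its yaw in the collar is free. It cracks if all its contacts with the changer add up to over 35 N, of which the seated squeeze takes about 6 N.
- tray: Grey fixed tray 70 x 215 x 10 mm, walls and floor 4 mm, its length along its own y. Three filters stand upright on its floor in any order, about 66 mm apart, tabs roughly along the tray's length. Origin: centre of its underside.
- changer: The filter changer's fixed housing, base plate 230 x 210 mm, carrying the wheel. Origin: centre of its underside, below the wheel's axis. Its -x side (front) has the yellow loading mark, a block 99 to 121 mm from the axis, 44 mm high.
- wheel (a joint): Angle of the filter wheel (rad), growing clockwise seen from above; a disc of 192 mm diameter with six places 60 degrees apart. 0: empty collar at the yellow mark; 1.047: one click on, at the blue port. A sprung detent pulls it to the nearest click with up to about 0.3 N m (a 4 N sideways push at a collar shifts it); the crest lies midway, and past it the wheel runs to the next click.
- hub (a point): Point on the wheel's axis in the plane of the disc's top face, 48 mm above the bench. Its frame turns with the wheel: -x points out along the slot of the empty place, z up.
- port (a point): Top of the blue beam port block on the housing, 118 mm from the axis and 50 mm above the bench, 60 degrees clockwise of the yellow mark; its tube reaches 181 mm from the axis.
- handle_grip (a point): On the wheel's axis, 33 mm above the disc's top face: where to pinch the black bar handle, 40 mm long (along the wheel's x), 12 mm thick, its top 45 mm above the disc. It is fixed to the wheel and turns with it. The five other places, 54 mm from the axis, hold fixed filters with coloured tabs, tops 42 mm above the disc.
- slot_in (a point): Point on the disc's top face, 44 mm from the axis, turning with the wheel: innermost possible centre of the empty brass collar, a ring of 33.6 mm bore, 44 mm outside, 10 mm high, standing on the disc. It is clamped anywhere from here to slot_out, on that line; its place is not reported and must be seen or felt for. A seated filter's underside lies on the disc's top face, 0.8 mm play all round.
- slot_out (a point): As slot_in, 70 mm from the axis: outermost possible centre of the collar. A filter slid outwards on the collar's top under a light push drops in about 3 mm once over the bore; there a sprung ball in the collar's outer side stops it, and a push of 2 to 6 N takes it fully home. The ball then holds it by friction.
- green_filter: Bystander: same shape with a green tab, in the tray.
- white_filter: Bystander: same shape with a white tab, in the tray.
- wash_bottle: Bystander: white bottle with yellow label, 64 mm diameter, 170 mm high. Origin: centre of its underside.
- dropper_bottle: Bystander: small blue bottle, 28 mm diameter, 60 mm high.
- reagent_jar: Bystander: amber jar with red cap, 56 mm diameter, 80 mm high.
- tissue_box: Bystander: cardboard box 110 x 130 x 70 mm.
- driver: Bystander: screwdriver 160 mm long, lying on the bench.

How it is judged:
By the outcome, as a careful person would: the job done as asked, in the order asked, and still so for the second after the job is handed in, with the robot touching nothing.
It also fails if it takes over 72 s, if anything falls off the work surface, if the arm or the gripper's body presses on something with over 40 N, if the wrist force passes 120 N, or if a joint passes its speed limit or range.

ROBOT

A 7-joint arm with a two-finger parallel gripper is mounted at the origin on the work surface. World frame = base frame: x ahead of the robot, y to its left, z up, the work surface at z = 0. Lengths are in mm, angles in rad, forces in N, time in s.
With the tool pointing down it reaches from about 400 to 925 mm from the base axis. Payload 4.1 kg.
Tool frame: the origin (TCP) lies midway between the tips of the shut fingers; the grasp point (between the pads) lies 19 mm behind it; z points along the fingers, y is the direction in which the jaws open and shut (so a half turn about z gives the same grasp; the last joint's range is limited). The gripper opens to 85 mm and grips with 20 to 120 N. Pads are 22 mm wide; open, the fingers measure 114 mm over their backs; the gripper's body (76 mm by 85 mm) begins 54 mm behind the grasp point. The pads swing forward as they close: fully open they stand 13 mm farther back than shut.
Start: joints at [1.183, 0.398, 0.045, 1.537, -0.019, 1.207, -0.051], TCP at [185.158, -623.105, 231.347] pointing down, gripper open.
Joint ranges: [-2.82, 2.82], [-0.49, 2.23], [-1.37, 1.46], [0, 2.46], [-1.36, 4.5], [0.23, 2], [-2.94, 2.94]. Speed limits (rad/s): [2.57, 2.57, 3.14, 3.14, 3.14, 3.14, 3.14].

INTERFACE

Orientations are given as a rotation vector (axis times angle).
In Python, from rig import ctrl gives the robot as it stands.
- The arm moves only by the shell command python3 -m creep 'ROWS' [OPENING]. ROWS is text: rows parted by semicolons, each of 6 numbers parted by spaces: the shift along the tool's x, y, z each as a share of 150 mm, from -1 to 1, then the turn, a rotation vector about the tool's x, y, z each as a share of 360 degrees, from -1 to 1. A call has 1 to 12 rows; each row is the pose to reach, as a shift and turn from the pose commanded when the call began, along the tool's axes at that moment, turning the shorter way round; what a row does not reach only later rows make up. A row lasts 1/8 s, in which the tool goes at most 62.5 mm and 10.7 degrees, less where a joint would pass 70% of its speed; a pose out of reach is approached as far as the arm can. A call with a number of a shift or a turn outside -1 to 1 is refused whole. A call with a gripper value outside its range is refused whole. OPENING is the opening, from 0 (shut) to 1 (fully open), set as the call begins (- or left out, the last holds). The fingers move at their own pace and stop on an object; the grip force is fixed at half the most. Time passes only in rows, so rows that repeat a pose let the fingers close. It gives the time, the measured TCP pose, the force and the opening at its end, in the units of the state.
- ctrl.get_state(): the state, without advancing time (a new reading comes with each control period).
- ctrl.capture(name): name is "scene" or "side" or "wrist"; returns a dict with "image" (384x512x3 uint8, red, green, blue), "z_map" (384x512 float32, mm along the optical axis (not along the pixel's ray), 0 where there is no reading), "intrinsics" (3x3 intrinsics, pixels), "R" (3x3) and "t" (3): a world point X has camera coordinates R X + t. Camera axes: x right, y down, z forward; pixel columns grow to the right and rows downward; lengths in mm; the calibration is good to about 2 mm. The wrist camera is an equidistant fisheye: a pixel r from the principal point sees the ray r / f radians off the axis. A picture is of the moment at which its call begins.
- ctrl.sign_off(): hands the job in, once; it reports no verdict.
The state is a dict: "clock": time; "qpos": joint angles; "qd": joint speeds; "joint_torque": joint torques, N m; "ee_pos": TCP position; "eef_rot": TCP orientation; "contact_force": force on the tool from outside, world axes, zero at the start; "ft_torque": the same for the moment, N m; "gripper_width": opening from 0.0 (shut) to 1.0 (fully open).
Only numpy, scipy, OpenCV 4.12 (cv2) and the standard library are available. Lean on these libraries where they do the work, as an engineer would, in place of code of your own. Each camera call takes 0.05 s, during which the arm holds its last target. There are 200 camera calls.

## Working session

There is one attempt and no reset: what is moved stays moved. The work goes in short steps, Python scripts to look and compute and a shell command to move; the robot and the scene stay as the last step left them, time stands still between calls to the robot, and variables do not carry over. Pictures are saved under pics/ and viewed, about 8 in all and at most 12, crops included, and the job is handed in when it is done.

```bash
ls; mkdir -p pics
cat > h.py <<'E'
import numpy as np, cv2
from rig import ctrl
from scipy.spatial.transform import Rotation as Ro
def cap(n):
    c=ctrl.capture(n); np.savez(f'pics/{n}.npz',**{k:np.asarray(v) for k,v in c.items()}); return c
def load(n): return dict(np.load(f'pics/{n}.npz'))
def save(c,fn,crop=None,s=1):
    im=cv2.cvtColor(c['image'],cv2.COLOR_RGB2BGR)
    if crop: im=im[crop[1]:crop[3],crop[0]:crop[2]]
    cv2.imwrite('pics/'+fn,cv2.resize(im,None,fx=s,fy=s,interpolation=cv2.INTER_CUBIC))
def ray(c,uv,fish=False):
    K=c['intrinsics'];R=c['R'];t=c['t']
    uv=np.atleast_2d(np.asarray(uv,float))
    x=(uv[:,0]-K[0,2])/K[0,0];y=(uv[:,1]-K[1,2])/K[1,1]
    if fish:
        r=np.hypot(x,y);s=np.where(r>1e-9,np.sin(r)/np.maximum(r,1e-9),1)
        d=np.stack([x*s,y*s,np.cos(r)],1)
    else: d=np.stack([x,y,np.ones_like(x)],1)
    return -R.T@t, d@R
def onz(c,uv,z,fish=False):
    o,d=ray(c,uv,fish); return o+d*((z-o[2])/d[:,2])[:,None]
def cloud(c,fish=False):
    z=c['z_map'];h,w=z.shape
    v,u=np.mgrid[:h,:w];uv=np.stack([u.ravel(),v.ravel()],1)
    K=c['intrinsics'];x=(uv[:,0]-K[0,2])/K[0,0];y=(uv[:,1]-K[1,2])/K[1,1]
    if fish:
        r=np.hypot(x,y);s=np.where(r>1e-9,np.tan(np.minimum(r,1.5))/np.maximum(r,1e-9),1);x=x*s;y=y*s
    zz=z.ravel();P=np.stack([x*zz,y*zz,zz],1)
    return ((P-c['t'])@c['R']).reshape(h,w,3)
def tool():
    s=ctrl.get_state(); return np.array(s['ee_pos']),Ro.from_rotvec(s['eef_rot']),s
def delta(p,yaw=None):
    """row shares for going to world p, tool pointing down, jaw(y)-axis at world yaw"""
    e,R,s=tool(); d=R.inv().apply(np.array(p)-e)/150
    out=[d.round(4)]
    if yaw is not None:
        yv=np.array([np.cos(yaw),np.sin(yaw),0]);
        if yv@R.as_matrix()[:,1]<0: yv=-yv
        zv=np.array([0,0,-1.]);T=Ro.from_matrix(np.stack([np.cross(yv,zv),yv,zv],1))
        out.append(((R.inv()*T).as_rotvec()/(2*np.pi)).round(4))
    return out
E
python3 - <<'E'
from h import *
a=cap('scene');b=cap('side')
im=np.hstack([a['image'],b['image']])
cv2.imwrite('pics/a.png',cv2.cvtColor(a['image'],cv2.COLOR_RGB2BGR));cv2.imwrite('pics/b.png',cv2.cvtColor(b['image'],cv2.COLOR_RGB2BGR))
for c in(a,b):print(-c['R'].T@c['t'],c['R'][2],c['intrinsics'])
e,R,s=tool();print(e,R.as_matrix().round(3),s['gripper_width'],s['clock'],s['contact_force'])
E
```

```text
pics
[1077.07948487  923.28134879  964.86850456] [-0.37045625 -0.67123331 -0.64203428] [[492.57695246   0.         254.87406177]
 [  0.         492.57695246 182.1447798 ]
 [  0.           0.           1.        ]]
[500.92088877 808.30176952 980.69108539] [ 0.06106585 -0.6634206  -0.74575067] [[462.06017665   0.         255.3897638 ]
 [  0.         462.06017665 197.08245614]
 [  0.           0.           1.        ]]
[ 184.96907604 -622.54571753  230.38735717] [[ 0.959  0.285 -0.001]
 [ 0.285 -0.959  0.002]
 [-0.    -0.002 -1.   ]] 0.9978700906009342 0.1 [ 0.41505294  0.92586102 -0.55544991]
```

View pics/a.png

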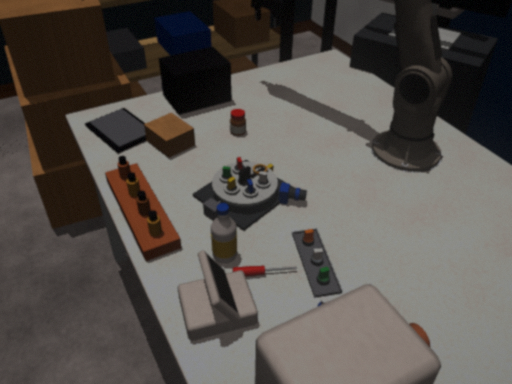

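View pics/b.png

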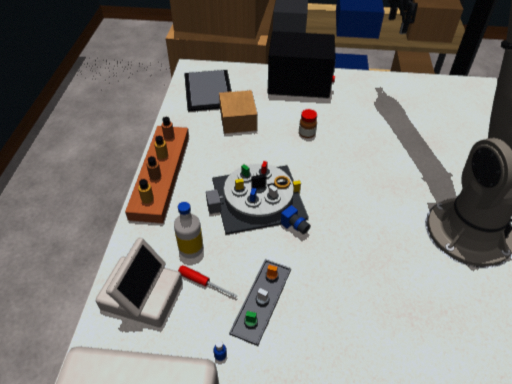

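The side view shows the orange tab at (272,271), the wheel centred near (258,190), the brass collar at (282,182), the yellow mark at (297,186) and the blue port at (292,215). The scene view agrees, with orange at (309,236). Next I'll turn these into positions.

Run:
```python
from h import *
from scipy import ndimage as nd
def blobs(c,P,lo,hi,zr,region):
    hsv=cv2.cvtColor(c['image'],cv2.COLOR_RGB2HSV);m=cv2.inRange(hsv,lo,hi)>0
    x0,y0,x1,y1=region;k=np.zeros_like(m);k[y0:y1,x0:x1]=1
    m&=k&(P[...,2]>zr[0])&(P[...,2]<zr[1]); 
    l,n=nd.label(m)
    for i in range(1,n+1):
        q=l==i
        if q.sum()>6:
            v,u=np.nonzero(q);p=P[q];print('  ',q.sum(),'px',u.mean().round(1),v.mean().round(1),'mean',p.mean(0).round(1),'max z',p[:,2].max().round(1),'x',p[:,0].min().round(),p[:,0].max().round(),'y',p[:,1].min().round(),p[:,1].max().round())
for n,reg,rw in(('side',(225,250,300,345),(210,150,320,240)),('scene',(285,220,345,300),(190,145,310,225))):
    c=load(n);P=cloud(c);print(n,'z_map ok',(c['z_map']>0).mean())
    print(' orange tray');blobs(c,P,(4,120,90),(16,255,255),(8,60),reg)
    print(' green tray');blobs(c,P,(45,90,40),(85,255,255),(8,60),reg)
    print(' yellow');blobs(c,P,(20,120,90),(33,255,255),(20,110),rw)
    print(' brass');blobs(c,P,(10,80,60),(22,255,255),(30,90),rw)
    print(' blue');blobs(c,P,(100,100,40),(125,255,255),(10,110),rw)
    # disc top points
    x0,y0,x1,y1=rw;Q=P[y0:y1,x0:x1].reshape(-1,3)
    D=Q[(abs(Q[:,2]-48)<4)]
    hull=cv2.convexHull(D[:,:2].astype(np.float32));print(' disc',len(D),np.median(D[:,2]),cv2.minEnclosingCircle(hull),'x',np.percentile(D[:,0],[.5,99.5]),'y',np.percentile(D[:,1],[.5,99.5]))
    H=Q[(Q[:,2]>70)&(Q[:,2]<105)];print(' tall',len(H),H[:,2].max())
```

```text
side z_map ok 0.9960276285807291
 orange tray
   44 px 272.1 267.9 mean [515.2 198.   45.9] max z 50.2 x 504.0 525.0 y 190.0 206.0
   32 px 270.9 276.2 mean [516.7 204.1  18.5] max z 25.0 x 504.0 527.0 y 199.0 209.0
 green tray
   142 px 250.5 318.5 mean [553.1 327.3  33.1] max z 51.9 x 541.0 567.0 y 315.0 336.0
 yellow
   31 px 238.9 180.4 mean [623.9 -41.1  87.5] max z 94.3 x 612.0 635.0 y -83.0 -32.0
   29 px 296.4 182.6 mean [469.  -91.2  44.2] max z 48.2 x 459.0 479.0 y -103.0 -82.0
 brass
   118 px 281.6 181.9 mean [510.2 -78.   56.2] max z 62.1 x 489.0 532.0 y -112.0 -54.0
 blue
   73 px 252.7 193.8 mean [582.9  -3.   80.8] max z 94.0 x 575.0 592.0 y -52.0 12.0
   222 px 287.8 214.4 mean [486.7  22.3  38.9] max z 53.8 x 462.0 505.0 y -36.0 46.0
   76 px 298.2 221.9 mean [458.4  47.9  42.6] max z 52.8 x 442.0 471.0 y 7.0 62.0
 disc 1812 48.357784497070966 ((559.8131103515625, -11.221508026123047), 144.2765350341797) x [440.6498847  696.91578787] y [-148.09332247   62.30755247]
 tall 467 97.2680195830666
scene z_map ok 0.9889678955078125
 orange tray
   26 px 308.8 230.7 mean [5
[... 329 characters left out ...]
.0
   23 px 230.9 178.9 mean [623.2 -38.   87.3] max z 91.4 x 613.0 634.0 y -73.0 -27.0
 brass
   74 px 260.9 167.7 mean [501.7 -82.5  51.4] max z 59.8 x 461.0 534.0 y -110.0 -59.0
 blue
   31 px 249.2 182.1 mean [582.1  -6.6  82.7] max z 94.2 x 555.0 592.0 y -53.0 11.0
   115 px 284.1 189.2 mean [487.3  28.2  45.1] max z 52.8 x 452.0 505.0 y -33.0 45.0
   45 px 296.9 192.7 mean [461.3  55.8  42.5] max z 50.3 x 451.0 470.0 y 38.0 66.0
   7 px 283.3 200.3 mean [495.   39.5  14.6] max z 16.6 x 490.0 501.0 y 36.0 41.0
 disc 1280 47.0616914376652 ((570.9439697265625, -2.4870805740356445), 147.7990264892578) x [445.59881186 703.02903688] y [-146.99501203   60.43652199]
 tall 387 103.9108101966381
```

```bash
python3 -m creep '1 -.95 0 0 0 0;1 -.95 0 0 0 0;1 -.95 0 0 0 0;1 -.95 0 0 0 0'; python3 -m creep '1 -.95 0 0 0 0;1 -.95 0 0 0 0;1 -.95 0 0 0 0;1 -.95 0 0 0 0'; python3 -m creep '1 -.95 .1 0 0 0;1 -.95 .1 0 0 0;1 -.95 .1 0 0 0;1 -.95 .1 0 0 0;1 -.95 .1 0 0 0'
python3 - <<'E'
from h import *
w=cap('wrist');save(w,'w1.png')
print(w['intrinsics'],-w['R'].T@w['t'],w['R'])
E
```

```text
clock: 0.6
ee_pos: [290.9, -439.7, 231.1]
eef_rot: [-3.106, -0.462, -0.001]
contact_force: [0.3, -1.5, 0.5]
gripper_width: 1.0
clock: 1.1
ee_pos: [393.3, -261.2, 231.3]
eef_rot: [-3.107, -0.46, -0.001]
contact_force: [0.6, -1.2, -0.5]
gripper_width: 1.0
clock: 1.72
ee_pos: [495.2, -84.3, 215.9]
eef_rot: [-3.108, -0.456, 0.001]
contact_force: [-0.6, -0.5, 1.1]
gripper_width: 0.999
[[297.31863964   0.         248.61991192]
 [  0.         297.31863964 190.14574395]
 [  0.           0.           1.        ]] [560.92613518 -64.59754477 358.85302332] [[ 2.88426108e-01 -9.57502140e-01 -1.78505506e-04]
 [-9.21514070e-01 -2.77636128e-01  2.71532685e-01]
 [-2.60042687e-01 -7.81526201e-02 -9.62429202e-01]]
```

View pics/w1.png

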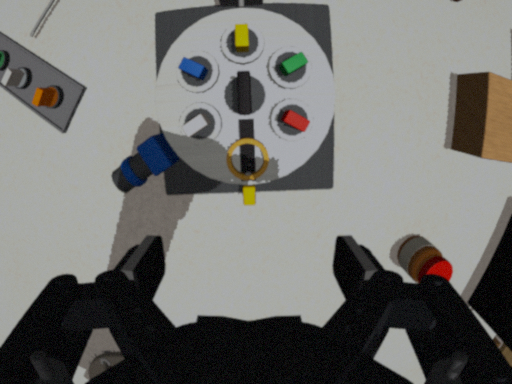

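The wrist view shows the handle bar at (244,92), the brass collar at (247,159), the yellow mark at (249,195) and the port at (155,155). The orange tab is at (46,97). Next I'll fit circles.

```bash
cat >> h.py <<'E'
def circfit(p,r=None):
    from scipy.optimize import least_squares
    f=(lambda x:np.hypot(p[:,0]-x[0],p[:,1]-x[1])-(x[2] if r is None else r))
    x0=[*p[:,:2].mean(0)]+([30] if r is None else [])
    s=least_squares(f,x0,loss='soft_l1',f_scale=1);return s.x.round(1),np.median(abs(f(s.x))).round(2)
def mask(c,lo,hi,box):
    hsv=cv2.cvtColor(c['image'],cv2.COLOR_RGB2HSV);m=cv2.inRange(hsv,lo,hi);k=np.zeros_like(m);k[box[1]:box[3],box[0]:box[2]]=1
    return m*k
def big(m):
    cs,_=cv2.findContours(m,cv2.RETR_EXTERNAL,cv2.CHAIN_APPROX_NONE);return max(cs,key=cv2.contourArea)[:,0]
E
python3 - <<'E'
from h import *
c=load('wrist');P=cloud(c,True)
g=cv2.cvtColor(c['image'],cv2.COLOR_RGB2HSV)
# disc edge: housing plate dark outside, radial scan from hub px
v=g[...,2].astype(float);pts=[]
for a in np.radians(np.arange(0,360,3)):
    r=np.arange(60,110,.5);u=244+r*np.cos(a);w=95+r*np.sin(a)
    ok=(u>1)&(u<510)&(w>1)&(w<382);
    if ok.sum()<90: continue
    s=cv2.remap(v.astype(np.float32),u[None].astype(np.float32),w[None].astype(np.float32),1)[0]
    d=np.convolve(s,[-1,-1,-1,0,1,1,1],'valid');i=d.argmax()+3   # bright->dark outward
    if d.max()>100: pts.append((u[i],w[i]))
pts=np.array(pts);X=onz(c,pts,48,True);print('disc',len(pts),circfit(X),circfit(X,96))
m=mask(c,(10,70,60),(26,255,255),(220,130,275,184));k=big(m);print(cv2.boundingRect(k))
print('collar outer at z58',circfit(onz(c,k,58,True)))
cs,hh=cv2.findContours(m,cv2.RETR_CCOMP,cv2.CHAIN_APPROX_NONE)
for q,h in zip(cs,hh[0]):
    if h[3]>=0 and len(q)>20: print('inner',circfit(onz(c,q[:,0],58,True)))
for n,lo,hi,b,z in(('ymark',(20,120,80),(34,255,255),(235,184,265,210),44),('yel',(20,120,80),(34,255,255),(225,15,260,55),90),('blue',(100,120,50),(125,255,255),(170,50,215,90),90),('red',(0,150,60),(6,255,255),(275,100,315,140),90),('green',(45,100,50),(85,255,255),(275,45,315,80),90),('port',(100,120,40),(125,255,255),(110,130,180,190),50),('orange',(4,140,80),(18,255,255),(25,75,70,115),46)):
    k=big(mask(c,lo,hi,b)); rc=cv2.minAreaRect(k.astype(np.float32));X=onz(c,cv2.boxPoints(rc),z,True)
    print(n,cv2.contourArea(k),'c',X.mean(0).round(1),'sides',[(np.hypot(*(X[(i+1)%4]-X[i])[:2]).round(1),np.degrees(np.arctan2(*(X[(i+1)%4]-X[i])[1::-1])).round(0)) for i in(0,1)])
k=big(mask(c,(0,0,0),(180,255,45),(234,65,256,114)));rc=cv2.minAreaRect(k.astype(np.float32));X=onz(c,cv2.boxPoints(rc),93,True);print('handle',X.mean(0),[(np.hypot(*(X[(i+1)%4]-X[i])[:2]).round(1),np.degrees(np.arctan2(*(X[(i+1)%4]-X[i])[1::-1])).round(0)) for i in(0,1)])
# heights for check
for u,w in((246,140),(265,80),(241,35),(45,97)):print((u,w),P[w,u].round(1))
E
```

```text
disc 79 (array([573.7, -56.3,  95.6]), np.float64(0.26)) (array([573.8, -56.3]), np.float64(0.39))
(226, 137, 43, 44)
collar outer at z58 (array([511. , -77.8,  21.7]), np.float64(0.28))
inner (array([511. , -77.9,  16.5]), np.float64(0.37))
ymark 199.5 c [470.9 -91.5  44. ] sides [(np.float64(14.2), np.float64(-73.0)), (np.float64(21.9), np.float64(-163.0))]
yel 277.5 c [624.  -38.5  90. ] sides [(np.float64(12.5), np.float64(-74.0)), (np.float64(21.2), np.float64(-163.0))]
blue 325.5 c [582.8  -5.8  90. ] sides [(np.float64(12.7), np.float64(-10.0)), (np.float64(25.6), np.float64(-103.0))]
red 283.5 c [ 563.4 -108.    90. ] sides [(np.float64(12.2), np.float64(-9.0)), (np.float64(22.1), np.float64(-98.0))]
green 289.5 c [613.7 -90.9  90. ] sides [(np.float64(22.1), np.float64(-40.0)), (np.float64(13.0), np.float64(-132.0))]
port 951.0 c [487.7  17.5  50. ] sides [(np.float64(35.2), np.float64(-44.0)), (np.float64(38.2), np.float64(-131.0))]
orange 131.5 c [516.9 194.   46. ] sides [(np.float64(24.7), np.float64(-82.0)), (np.float64(21.2), np.float64(-166.0))]
handle [573.07082074 -55.25454977  93.        ] [(np.float64(14.9), np.float64(-74.0)), (np.float64(36.8), np.float64(-163.0))]
(246, 140) [529.4 -71.3  58.3]
(265, 80) [594.4 -72.   48.1]
(241, 35) [623.9 -38.5  89.9]
(45, 97) [516.3 193.   33.8]
```

Run:
```python
from h import *
print(delta([515.5,196.5,216],np.radians(-17)))
```

```text
[array([ 0.6704, -1.7663, -0.0019]), array([-0.    ,  0.0002, -0.1568])]
```

```bash
python3 -m creep '.33 -.9 0 0 0 0;.33 -.9 0 0 0 0;.33 -.9 0 0 0 0'; python3 -m creep '.335 -.87 .2 0 0 -.157;.335 -.87 .4 0 0 -.157;.335 -.87 .5 0 0 -.157;.335 -.87 .5 0 0 -.157;.335 -.87 .5 0 0 -.157;.335 -.87 .5 0 0 -.157;.335 -.87 .5 0 0 -.157' .6
cat > t.py <<'E'
from h import *
w=cap('wrist');save(w,'w2.png')
k=big(mask(w,(4,140,80),(18,255,255),(150,100,350,384)))
print(cv2.boundingRect(k))
P=cloud(w,True);M=np.zeros(w['z_map'].shape,np.uint8);cv2.drawContours(M,[k.reshape(-1,1,2)],-1,1,-1)
q=P[(M>0)];t=q[:,2]>42;print(len(q),t.sum(),q[t].mean(0),q[:,2].max())
rc=cv2.minAreaRect(q[t][:,:2].astype(np.float32));print('top rect',rc)
kt=k[[abs(P[v,u,2]-46)<5 for u,v in k]]
e,R,s=tool();print(e,s['gripper_width'])
E
python3 t.py
```

```text
clock: 2.15
ee_pos: [503.5, 60.3, 216.6]
eef_rot: [-3.108, -0.456, -0.001]
contact_force: [-0.6, -0.3, 0.4]
gripper_width: 0.999
clock: 3.02
ee_pos: [515.5, 194.9, 140.9]
eef_rot: [2.528, 1.864, -0.002]
contact_force: [-0.4, 0.5, -0.3]
gripper_width: 0.599
(235, 165, 28, 31)
537 182 [514.51889407 200.58571288  46.00929214] 48.35898328334382
top rect ((516.7274780273438, 198.1031494140625), (11.881256103515625, 21.22211265563965), 78.17192840576172)
[515.37442678 195.38455116 141.02455297] 0.5983705378924178
```

View pics/w2.png

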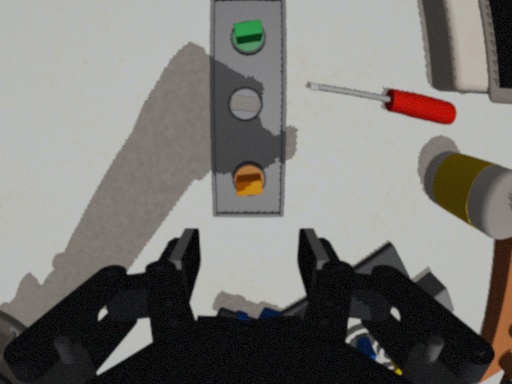

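Run:
```python
from h import *
w=load('wrist');save(w,'w2z.png',(205,10,295,220),4)
im=cv2.imread('pics/w2z.png');a=im[:200];b=im[560:840];cv2.imwrite('pics/w2z.png',np.vstack([a,b]))
```

```text
(no output)
```

View pics/w2z.png

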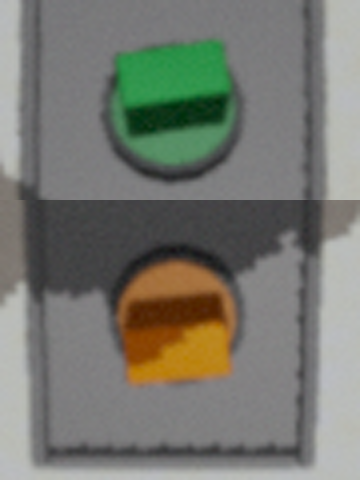

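The zoom shows the tab's length lies across the tray. Its top corners are at about (235.8,181.3), (262,179.5), (262.8,194) and (237,196), so the jaws must close along the tray's length.

Run:
```python
from h import *
w=load('wrist')
X=onz(w,[(235.8,181.3),(262,179.5),(262.8,194),(237,196)],46,True);print(X.round(1))
for i in range(4):
    d=X[(i+1)%4]-X[i];print(np.hypot(*d[:2]),np.degrees(np.arctan2(d[1],d[0])))
c=X.mean(0);d=X[1]+X[2]-X[0]-X[3];a=np.arctan2(d[1],d[0]);print(c,np.degrees(a))
for o in(0,):print(delta([c[0],c[1],100],a+np.pi/2))
e,R,s=tool();print(e,s['qpos'])
```

```text
[[508.  206.6  46. ]
 [529.1 201.7  46. ]
 [526.3 189.6  46. ]
 [505.1 194.3  46. ]]
21.65477942024854 -13.079529351892937
12.487776656675617 -103.3759598968429
21.63142448143566 167.49574439353538
12.704857965419734 76.73934816627023
[517.14477782 198.05666187  46.        ] -12.792047674076763
[array([0.0209, 0.0059, 0.2735]), array([2.000e-04, 1.000e-04, 2.378e-01])]
[515.37442678 195.38455116 141.02455297] [ 0.13783953  0.38345199 -0.71564055  1.85946077  0.29596657  1.00765338
 -1.00199467]
```

```bash
python3 -m creep '.02 .006 .27 0 0 -.2622;.02 .006 .27 0 0 -.2622;.02 .006 .27 0 0 -.2622;.02 .006 .27 0 0 -.2622;.02 .006 .27 0 0 -.2622;.02 .006 .27 0 0 -.2622;.02 .006 .27 0 0 -.2622;.02 .006 .27 0 0 -.2622;.02 .006 .27 0 0 -.2622;.02 .006 .27 0 0 -.2622' .6
python3 - <<'E'
from h import *
print(delta([517.1,198.1,20],np.radians(77.2)))
e,R,s=tool();print(e,s['qpos'])
w=cap('wrist');save(w,'w3.png')
E
```

```text
clock: 4.32
ee_pos: [516.8, 199.2, 100.4]
eef_rot: [-0.349, -3.122, 0.001]
contact_force: [0.8, 0.1, -0.1]
gripper_width: 0.601
[array([-0.004 , -0.0065,  0.5362]), array([-0.0001, -0.    ,  0.0001])]
[516.76108902 199.22921277 100.42261931] [ 0.35943843  0.57158454 -1.05772226  1.88260015  0.58020396  1.03550804
  0.40392298]
```

View pics/w3.png

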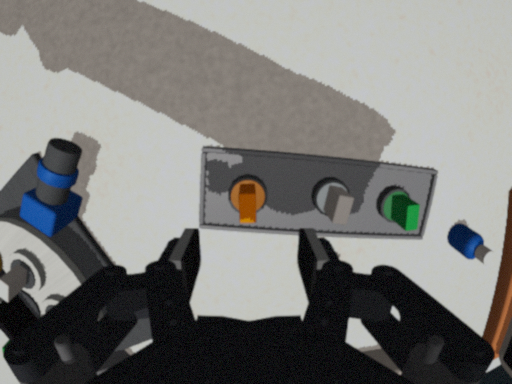

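The tab at column 248 is centred between the fingers, and the right finger is clear of the white filter. I'll descend and grip.

```bash
python3 -m creep '-.002 -.006 .3 0 0 0;-.002 -.006 .45 0 0 0;-.002 -.006 .53 0 0 0;-.002 -.006 .53 0 0 0;-.002 -.006 .53 0 0 0' .6 ; python3 -m creep '0 0 0 0 0 0;0 0 0 0 0 0;0 0 0 0 0 0;0 0 0 0 0 0;0 0 0 0 0 0;0 0 0 0 0 0' 0
```

```text
clock: 5.0
ee_pos: [517.3, 200.1, 22.3]
eef_rot: [0.343, 3.121, 0.001]
contact_force: [-0.2, -0.2, -0.4]
gripper_width: 0.598
clock: 5.75
ee_pos: [517.1, 199.7, 21.9]
eef_rot: [0.343, 3.122, 0.0]
contact_force: [0.4, -0.8, 5.6]
gripper_width: 0.127
```

```bash
python3 -m creep '0 0 -.2 0 0 0;0 0 -.5 0 0 0;-.18 -.3 -.75 0 0 0;-.18 -.9 -.75 0 0 0;-.18 -.9 -.75 0 0 0;-.18 -.9 -.75 0 0 0'; python3 -m creep '-.19 -.91 0 0 0 -.088;-.19 -.91 0 0 0 -.088;-.19 -.91 0 0 0 -.088;-.19 -.91 0 0 0 -.088;-.19 -.91 0 0 0 -.088'
python3 - <<'E'
from h import *
print(delta([511,-77.8,120],np.radians(108.9)))
e,R,s=tool();print(e,s['qpos'])
w=cap('wrist');save(w,'w4.png')
E
```

```text
clock: 6.5
ee_pos: [512.9, 58.1, 132.9]
eef_rot: [-0.351, -3.12, 0.004]
contact_force: [0.3, 0.9, -0.3]
gripper_width: 0.132
clock: 7.12
ee_pos: [512.0, -75.2, 133.9]
eef_rot: [-0.523, 3.097, 0.002]
contact_force: [0.7, 0.1, -1.0]
gripper_width: 0.126
[array([ 0.0118, -0.0143,  0.0929]), array([0.0002, 0.0001, 0.0008])]
[511.95427024 -75.20555644 133.94592038] [ 1.04069288  0.54813353 -1.26274958  1.93615185  0.58955587  1.10016896
  1.43805784]
```

View pics/w4.png

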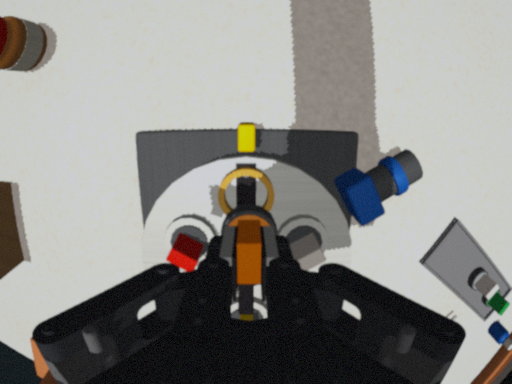

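Seen at this height: the filter's tab is at (248,250), with its cell's front rim near (249,215). The collar is at (246,193) and the yellow mark at (247,138). I'll measure the collar in the tool frame against the tab.

```bash
cat > col.py <<'E'
from h import *
def coll(w,box,r=22):
    """collar centre & tab lateral offset in tool frame (x,y)"""
    e,R,s=tool()
    m=mask(w,(12,80,90),(28,255,255),box);k=big(m)
    return k,e,R
def toolxy(X,e,R): return R.inv().apply(X-e)
E
python3 - <<'E'
from col import *
w=load('wrist');e,R,s=tool()
m=mask(w,(12,90,90),(28,255,255),(210,160,285,240));ys,xs=np.nonzero(m);print(len(xs),xs.min(),xs.max(),ys.min(),ys.max())
# outer ring pts: for directions from approx centre take the outermost mask pixel
c0=np.array([246,194.]);P=np.stack([xs,ys],1)-c0;a=np.degrees(np.arctan2(P[:,1],P[:,0]));r=np.hypot(*P.T)
out=[];inn=[]
for b in range(-190,20,6):
    q=((a-b)%360)<6
    if q.sum()>2: out.append(P[q][r[q].argmax()]*(1+.5/r[q].max())+c0); inn.append(P[q][r[q].argmin()]*(1-.5/r[q].min())+c0)
for n,q,rr in(('out',out,22),('in',inn,16.8)):
    X=onz(w,q,58,True);f=circfit(X,rr);print(n,len(q),f,circfit(X),'tool',toolxy(np.array([*f[0],58]),e,R).round(2),'hub dist',np.hypot(*(f[0]-[573.8,-56.3])))
# tab lateral by rows
m=mask(w,(3,110,40),(18,255,255),(225,205,275,290))
for y in range(212,286,8):
    x=np.nonzero(m[y])[0]
    if len(x):
        c=onz(w,[[x.min()-.5,y],[x.max()+.5,y]],e[2]+24,True);print(y,x.min(),x.max(),'toolxy',toolxy(c,e,R)[:,:2].round(1).tolist(), w['image'][y,249])
h=onz(w,[[247,138]],44,True);
k=big(mask(w,(20,130,90),(34,255,255),(225,115,270,160)));rc=cv2.minAreaRect(k.astype(np.float32));X=onz(w,[rc[0]],44,True)[0];print('ymark',X,'tool',toolxy(X,e,R),'-> world radius from hub est',np.hypot(*(X-[573.8,-56.3,44])[:2]))
E
```

```text
1434 218 273 168 239
out 35 (array([509.9, -78.2]), np.float64(0.25)) (array([509.5, -78.3,  21.7]), np.float64(0.19)) tool [ 3.02 -2.2  76.05] hub dist 67.54864913527136
in 35 (array([511.2, -77.8]), np.float64(0.32)) (array([510.8, -77.9,  16.5]), np.float64(0.32)) tool [ 1.67 -2.25 76.05] hub dist 66.18919851456124
212 229 229 toolxy [[25.6, -8.5], [25.6, -8.1]] [42 45 47]
220 232 266 toolxy [[21.9, -7.3], [21.9, 7.7]] [111  56  11]
228 237 260 toolxy [[18.2, -5.2], [18.2, 5.2]] [95 45  9]
236 237 260 toolxy [[14.4, -5.3], [14.4, 5.2]] [93 42  2]
244 236 262 toolxy [[10.5, -5.8], [10.5, 6.2]] [143  71   0]
252 236 261 toolxy [[6.4, -5.9], [6.4, 5.8]] [155  80   4]
260 236 261 toolxy [[2.3, -5.9], [2.3, 5.9]] [155  81   1]
268 236 261 toolxy [[-2.0, -6.0], [-2.0, 6.0]] [158  81   5]
276 236 261 toolxy [[-6.4, -6.1], [-6.4, 6.0]] [156  78   2]
284 237 254 toolxy [[-10.9, -5.7], [-10.9, 2.8]] [92 48 22]
ymark [469.20559521 -92.14648567  44.        ] tool [46.05346956 -1.9692854  90.01489712] -> world radius from hub est 110.56654126836703
```

```bash
python3 -m creep '-.011 -.0147 .2 0 0 0;-.011 -.0147 .33 0 0 0;-.011 -.0147 .33 0 0 0;-.011 -.0147 .33 0 0 0;-.011 -.0147 .33 0 0 0'
cat > m.py <<'E'
from col import *
import sys
w=cap('wrist');e,R,s=tool();save(w,sys.argv[1],(150,110,350,310),3)
m=mask(w,(12,90,90),(28,255,255),(195,120,305,245));ys,xs=np.nonzero(m);print(len(xs),xs.min(),xs.max(),ys.min(),ys.max())
pc=np.array([(xs.min()+xs.max())/2, ys.min()+ (xs.max()-xs.min())/2.])
P=np.stack([xs,ys],1)-pc;a=np.degrees(np.arctan2(P[:,1],P[:,0]));r=np.hypot(*P.T);out=[];inn=[]
for b in range(-180,0,6):
    q=((a-b)%360)<6
    if q.sum()>2: out.append(P[q][r[q].argmax()]*(1+.5/r[q].max())+pc)
X=onz(w,out,58,True);f=circfit(X,22);print('out',len(out),f,circfit(X),'tool',toolxy(np.array([*f[0],58]),e,R).round(2))
print(e,s['contact_force'],s['ft_torque'],s['qpos'])
mt=mask(w,(3,110,40),(18,255,255),(225,205,275,290))
for y in range(232,290,8):
    x=np.nonzero(mt[y])[0]
    if len(x):c=onz(w,[[x.min()-.5,y],[x.max()+.5,y]],e[2]+24,True);print(y,toolxy(c,e,R)[:,:2].mean(0).round(2))
E
python3 m.py w5.png
```

```text
clock: 7.8
ee_pos: [514.8, -79.0, 85.2]
eef_rot: [-0.522, 3.096, -0.001]
contact_force: [-0.1, 0.1, -0.2]
gripper_width: 0.127
2305 218 287 124 244
out 30 (array([ 462.7, -113.1]), np.float64(5.34)) (array([466.6, -93.3,   9.6]), np.float64(1.25)) tool [ 60.3  -15.04  27.02]
[514.69307808 -79.11247289  85.08305956] [-0.74143183  0.29916398 -1.12699104] [ 0.03640172 -0.00529969  0.00512247] [ 0.98327351  0.60916611 -1.18840141  1.97102702  0.66976445  1.02731998
  1.38541135]
232 [16.04  0.11]
240 [12.16  0.12]
248 [8.19 0.12]
256 [4.11 0.12]
264 [-0.1   0.13]
272 [-4.44  0.13]
280 [-8.92  0.14]
```

View pics/w5.png

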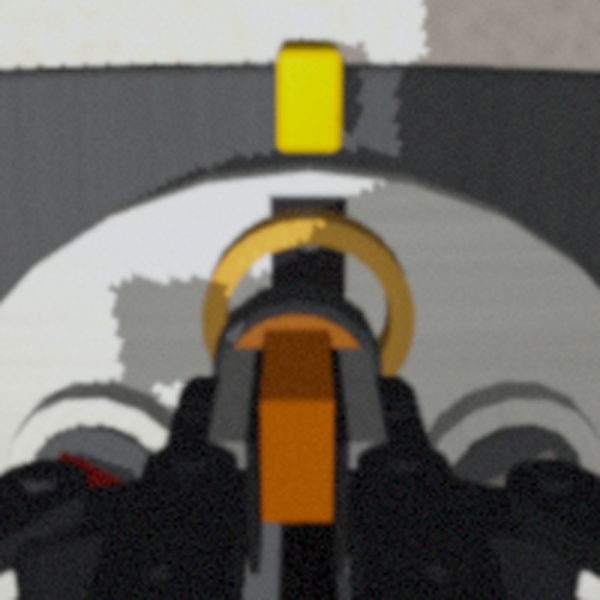

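The filter tab is at column 249 and the collar centre near column 252.7. The arm was still settling at the previous reading, so I'll re-measure without the yellow mark in the mask.

```bash
sed -i 's/(195,120,305,245)/(195,174,305,245)/' m.py; python3 m.py w6.png; python3 -c "
from h import *
w=load('wrist');e,R,s=tool();im=w['image']
print([(y,im[y,249].tolist()) for y in range(236,248)],[(y,im[y,249].tolist()) for y in range(278,288)])"
```

```text
1878 218 287 182 244
out 30 (array([509.8, -78.3]), np.float64(0.29)) (array([509. , -78.5,  21.4]), np.float64(0.16)) tool [ 4.21  2.43 26.95]
[514.54314668 -79.20830867  84.95341552] [ 0.05416294 -1.04636979 -0.91629686] [-0.01623573  0.00290223 -0.01709521] [ 0.98331437  0.60924564 -1.188185    1.97119089  0.66975075  1.02734992
  1.38544105]
232 [16.    0.05]
240 [12.12  0.05]
248 [8.15 0.06]
256 [4.06 0.06]
264 [-0.15  0.06]
272 [-4.48  0.07]
280 [-8.97  0.07]
[(236, [102, 53, 7]), (237, [100, 48, 0]), (238, [102, 49, 0]), (239, [103, 48, 6]), (240, [101, 44, 0]), (241, [105, 53, 2]), (242, [109, 50, 0]), (243, [137, 68, 9]), (244, [154, 77, 3]), (245, [163, 81, 0]), (246, [166, 85, 1]), (247, [167, 88, 4])] [(278, [164, 84, 0]), (279, [166, 86, 0]), (280, [165, 87, 5]), (281, [165, 86, 5]), (282, [160, 84, 0]), (283, [138, 69, 5]), (284, [87, 40, 1]), (285, [38, 23, 21]), (286, [6, 11, 13]), (287, [19, 21, 18])]
```

```bash
python3 -m creep '.007 .016 .045 0 0 0;.007 .016 .045 0 0 0;.007 .016 .045 0 0 0;.007 .016 .045 0 0 0'; python3 -m creep '0 0 .007 0 0 0;0 0 .007 0 0 0;0 0 .013 0 0 0;0 0 .013 0 0 0'; python3 -m creep '0 0 .006 0 0 0;0 0 .006 0 0 0;0 0 .006 0 0 0'
```

```text
clock: 8.4
ee_pos: [512.4, -77.3, 77.6]
eef_rot: [-0.522, 3.098, -0.0]
contact_force: [-0.2, -0.8, -0.8]
gripper_width: 0.128
clock: 8.9
ee_pos: [512.4, -77.3, 75.8]
eef_rot: [-0.522, 3.098, -0.0]
contact_force: [-0.7, 0.2, 1.1]
gripper_width: 0.13
clock: 9.28
ee_pos: [512.5, -77.2, 75.5]
eef_rot: [-0.522, 3.098, -0.001]
contact_force: [-2.5, -0.3, 7.0]
gripper_width: 0.123
```

```bash
python3 -m creep '0 0 -.003 0 0 0;0 0 -.003 0 0 0' | grep -E 'pos|cont'; for i in 1; do :; done; python3 -m creep '.004 0 0 0 0 0;.004 0 0 0 0 0'| grep -E 'pos|cont'; python3 -m creep '.004 0 0 0 0 0;.004 0 0 0 0 0'| grep -E 'pos|cont'
```

```text
ee_pos: [512.5, -77.3, 75.6]
contact_force: [-2.2, 0.2, 5.4]
ee_pos: [512.4, -77.3, 75.5]
contact_force: [-0.7, -0.4, 5.8]
ee_pos: [512.2, -77.4, 75.5]
contact_force: [1.9, 0.1, 4.1]
```

```bash
python3 -m creep '.004 0 -.0012 0 0 0;.004 0 -.0012 0 0 0'| grep -E 'pos|cont'; python3 -m creep '.004 0 0 0 0 0;.004 0 0 0 0 0'| grep -E 'pos|cont'; python3 -m creep '.004 0 0 0 0 0;.004 0 0 0 0 0'| grep -E 'pos|cont'
```

```text
ee_pos: [509.9, -78.1, 74.7]
contact_force: [0.9, 1.5, -0.3]
ee_pos: [509.8, -78.1, 75.0]
contact_force: [1.9, -0.1, -0.6]
ee_pos: [509.6, -78.2, 75.3]
contact_force: [3.0, -0.2, -2.6]
```

```bash
python3 -m creep '-.006 0 .005 0 0 0;-.006 0 .005 0 0 0'| grep -E 'pos|cont'; python3 -m creep '0 0 .006 0 0 0;0 0 .006 0 0 0'| grep -E 'pos|cont'; python3 -m creep '0 0 .005 0 0 0;0 0 .005 0 0 0'| grep -E 'pos|cont'
```

```text
ee_pos: [509.9, -78.1, 74.5]
contact_force: [0.9, 0.0, 0.2]
ee_pos: [509.9, -78.0, 73.5]
contact_force: [0.1, 0.1, -0.2]
ee_pos: [510.2, -77.9, 73.0]
contact_force: [-0.4, -0.9, 0.5]
```

```bash
python3 -m creep '0 0 .004 0 0 0;0 0 .004 0 0 0'| grep -E 'pos|cont'; python3 -m creep '0 0 .004 0 0 0;0 0 .004 0 0 0'| grep -E 'pos|cont'; python3 -m creep '0 0 .003 0 0 0;0 0 .003 0 0 0'| grep -E 'pos|cont'
```

```text
ee_pos: [510.7, -77.8, 72.4]
contact_force: [2.1, 0.0, 0.4]
ee_pos: [510.8, -77.7, 71.9]
contact_force: [1.1, 2.0, 2.0]
ee_pos: [510.9, -77.7, 71.5]
contact_force: [2.2, 0.5, 1.8]
```

```bash
python3 -m creep '-.003 0 .006 0 0 0;-.003 0 .006 0 0 0'| grep -E 'pos|cont'; python3 -m creep '0 0 .006 0 0 0;0 0 .006 0 0 0'| grep -E 'pos|cont'; python3 -m creep '0 0 .006 0 0 0;0 0 .006 0 0 0'| grep -E 'pos|cont'
```

```text
ee_pos: [510.9, -77.7, 70.2]
contact_force: [2.6, 0.2, -0.9]
ee_pos: [510.7, -77.7, 69.2]
contact_force: [2.7, 0.1, -2.0]
ee_pos: [510.8, -77.7, 68.5]
contact_force: [3.9, 0.8, -1.0]
```

```bash
python3 -m creep '-.004 0 .006 0 0 0;-.004 0 .006 0 0 0'| grep -E 'pos|cont'; python3 -m creep '0 0 .006 0 0 0;0 0 .006 0 0 0'| grep -E 'pos|cont'; python3 -m creep '0 0 .005 0 0 0;0 0 .005 0 0 0'| grep -E 'pos|cont';  python3 -m creep '0 0 .003 0 0 0;0 0 .003 0 0 0'| grep -E 'pos|cont'
```

```text
ee_pos: [511.1, -77.6, 67.5]
contact_force: [3.3, 0.5, 0.0]
ee_pos: [511.1, -77.7, 66.6]
contact_force: [3.2, 0.9, -0.8]
ee_pos: [511.3, -77.6, 66.0]
contact_force: [2.2, 1.1, -0.1]
ee_pos: [511.3, -77.6, 65.9]
contact_force: [1.4, 0.7, 3.7]
```

```bash
python3 -m creep '0 0 .003 0 0 0;0 0 .003 0 0 0'| grep -E 'clo|pos|cont';  python3 -m creep '0 0 -.004 0 0 0;0 0 -.004 0 0 0;0 0 -.004 0 0 0' | grep -E 'pos|cont'; python3 -m creep '0 0 0 0 0 0;0 0 0 0 0 0;0 0 0 0 0 0' .25
```

```text
clock: 14.28
ee_pos: [511.3, -77.6, 65.9]
contact_force: [-0.1, 1.3, 8.0]
ee_pos: [511.3, -77.6, 65.8]
contact_force: [0.6, 0.6, 5.0]
clock: 15.02
ee_pos: [510.5, -77.9, 65.2]
eef_rot: [0.522, -3.096, 0.0]
contact_force: [-0.7, -0.2, -0.4]
gripper_width: 0.252
```

```bash
python3 -m creep '0 0 -.1 0 0 0;0 0 -.3 0 0 0;0 0 -.7 0 0 0;0 0 -.7 0 0 0;0 0 -.7 0 0 0;0 0 -.7 0 0 0' .25
python3 - <<'E'
from h import *
w=cap('wrist');save(w,'w7.png',(130,60,390,320),2.3)
print(delta([573.8,-56.3,110],np.radians(108.9)))
e,R,s=tool();print(e,s['qpos'])
v=cv2.cvtColor(w['image'],cv2.COLOR_RGB2HSV)
for n,lo,hi,b,z in(('ymark',(20,130,90),(34,255,255),(225,90,275,175),44),('amber',(3,120,40),(17,255,255),(215,150,285,260),90),('red',(0,150,60),(4,255,255),(120,150,240,300),90)):
    m=mask(w,lo,hi,b)
    if m.any():
        k=big(m);rc=cv2.minAreaRect(k.astype(np.float32));print(n,rc,onz(w,[rc[0]],z,True))
P=cloud(w,True);q=mask(w,(3,120,40),(17,255,255),(215,150,285,260))>0;zz=P[q];print('amber z max pct',np.percentile(zz[:,2],[50,90,97]),zz[zz[:,2]>86].mean(0))
E
```

```text
clock: 15.78
ee_pos: [510.3, -77.8, 169.7]
eef_rot: [0.522, -3.096, -0.001]
contact_force: [0.1, -0.4, -0.7]
gripper_width: 0.253
[array([-0.4473, -0.0044,  0.3968]), array([ 0.0002, -0.0003,  0.0007])]
[510.33116172 -77.70342453 169.6590532 ] [ 1.08279878  0.50228884 -1.30215862  1.90078373  0.53120765  1.15591547
  1.48770082]
ymark ((248.5, 136.5), (25.0, 15.0), 90.0) [[468.97469622 -92.17444101  44.        ]]
amber ((248.5, 194.0), (38.0, 31.0), 90.0) [[507.33380216 -78.81939707  90.        ]]
red ((194.5183563232422, 235.89450073242188), (22.756792068481445, 24.92410659790039), 28.300758361816406) [[ 556.28521273 -109.17027987   90.        ]]
amber z max pct [73.61658546 90.87260307 91.43971711] [510.80644515 -77.78028346  92.0585258 ]
```

View pics/w7.png

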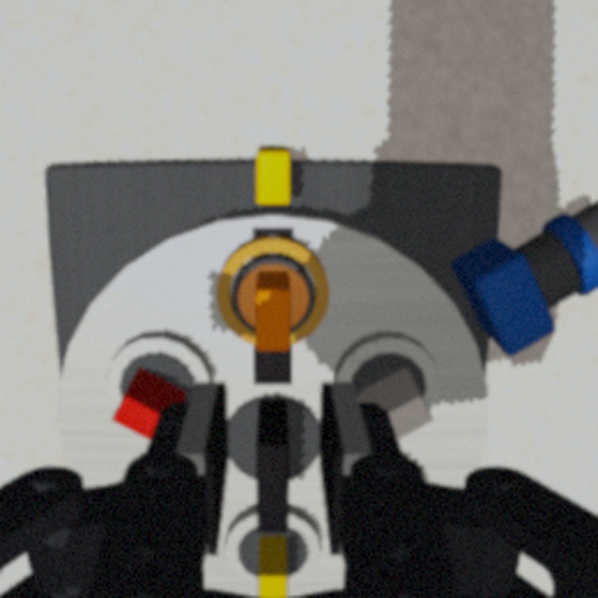

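The view shows the filter concentric in the collar at crop (273,293), with its tab top at z≈90.5, which is where a seated filter should be. The wheel is still at the yellow mark. Next is the handle.

```bash
python3 -m creep '-.447 -.004 0 0 0 .0007;-.447 -.004 .3 0 0 .0007;-.447 -.004 .37 0 0 .0007;-.447 -.004 .37 0 0 .0007;-.447 -.004 .37 0 0 .0007' .3
python3 - <<'E'
from h import *
print(delta([573.8,-56.3,64],np.radians(108.9)))
e,R,s=tool();print(e,s['qpos'])
w=cap('wrist');save(w,'w8.png',(130,60,390,320),2.3)
im=cv2.cvtColor(w['image'],cv2.COLOR_RGB2GRAY)
for y in range(215,290,8):
    # dark runs around the handle
    print(y,''.join('#' if a<40 else '.' for a in im[y,215:285]))
E
```

```text
clock: 16.45
ee_pos: [575.1, -56.4, 116.4]
eef_rot: [-0.515, 3.098, -0.001]
contact_force: [-0.1, 0.1, 0.5]
gripper_width: 0.3
[array([0.0085, 0.004 , 0.3492]), array([-0.0001,  0.0002, -0.0001])]
[575.13032012 -56.42760716 116.37558294] [ 0.86304261  0.64568134 -1.15884022  1.81341964  0.65656175  1.12995472
  1.37613248]
215 .........................####################.........................
223 ..........................###################.........................
231 ....####...................#################................####......
239 ...#####...................#################...............######.....
247 .########..................#################...............########...
255 #########..................................................##########.
263 ########....................................................########..
271 #######......................................................#########
279 ######........................................................########
287 #####..........................................................#######
```

View pics/w8.png

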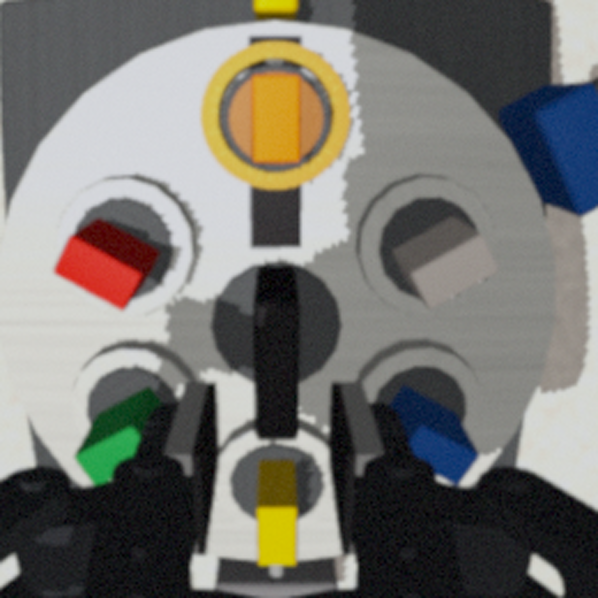

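The view shows the filter flush and concentric in its collar at crop (275,117). The handle is at column 250, about 0.7 mm to the right of the tool axis. The fingers are clear of the green and blue tabs. I'll descend and pinch.

```bash
python3 -m creep '.0085 .004 .2 0 0 0;.0085 .004 .32 0 0 0;.0085 .004 .345 0 0 0;.0085 .004 .345 0 0 0;.0085 .004 .345 0 0 0' .3; python3 -m creep '0 0 0 0 0 0;0 0 0 0 0 0;0 0 0 0 0 0;0 0 0 0 0 0;0 0 0 0 0 0' 0
```

```text
clock: 17.12
ee_pos: [574.2, -55.8, 64.4]
eef_rot: [-0.515, 3.097, -0.0]
contact_force: [-0.1, 0.4, 0.3]
gripper_width: 0.301
clock: 17.75
ee_pos: [574.1, -56.1, 64.3]
eef_rot: [-0.515, 3.098, -0.001]
contact_force: [-0.5, -0.9, 6.2]
gripper_width: 0.131
```

```bash
python3 -m creep '0 0 0 0 0 .014;0 0 0 0 0 .028;0 0 0 0 0 .042;0 0 0 0 0 .056;0 0 0 0 0 .056'; python3 -m creep '0 0 0 0 0 .014;0 0 0 0 0 .028;0 0 0 0 0 .042;0 0 0 0 0 .056;0 0 0 0 0 .07;0 0 0 0 0 .084;0 0 0 0 0 .098;0 0 0 0 0 .1107;0 0 0 0 0 .1107;0 0 0 0 0 .1107;0 0 0 0 0 .1107'; python3 -c "
from h import *
e,R,s=tool();y=R.as_matrix()[:,1];print(np.degrees(np.arctan2(y[1],y[0])),s['qpos'],s['ft_torque'])"
```

```text
clock: 18.38
ee_pos: [574.1, -56.3, 64.3]
eef_rot: [0.036, 3.14, -0.002]
contact_force: [-0.5, -1.1, 5.6]
gripper_width: 0.128
clock: 19.75
ee_pos: [574.0, -56.5, 64.3]
eef_rot: [1.104, 2.94, -0.001]
contact_force: [-1.1, -0.8, 7.0]
gripper_width: 0.129
48.83671389445155 [ 0.68486207  0.59133309 -0.87419187  1.85674944  0.55245798  0.95494406
  0.41383346] [-0.26354122  0.29094657 -0.20017174]
```

```bash
python3 -m creep '0 0 0 0 0 0;0 0 0 0 0 0;0 0 0 0 0 0' .3; python3 -m creep '0 0 -.15 0 0 0;0 0 -.4 0 0 0;0 0 -.7 0 0 0;0 0 -.8 0 0 0;0 0 -.8 0 0 0;0 0 -.8 0 0 0'
python3 - <<'E'
from h import *
w=cap('wrist');save(w,'w9.png')
k=big(mask(w,(10,70,60),(28,255,255),(200,60,300,200)));f=circfit(onz(w,k,58,True));d=f[0][:2]-[573.8,-56.3];print('collar',f,np.hypot(*d),'angle',np.degrees(np.arctan2(d[1],d[0]))%360,'want',198.9-60)
k=big(mask(w,(3,120,40),(17,255,255),(200,60,300,220)));P=cloud(w,True);M=np.zeros(w['z_map'].shape,np.uint8);cv2.drawContours(M,[k.reshape(-1,1,2)],-1,1,-1);q=P[M>0];q=q[q[:,2]>85];print('amber top',q.mean(0),np.percentile(q[:,2],[10,50,90]))
E
```

```text
clock: 20.12
ee_pos: [573.2, -55.9, 63.1]
eef_rot: [-1.103, -2.941, -0.0]
contact_force: [0.9, -0.4, 0.3]
gripper_width: 0.295
clock: 20.88
ee_pos: [572.4, -56.3, 182.2]
eef_rot: [-1.103, -2.939, 0.002]
contact_force: [0.6, 0.2, -0.8]
gripper_width: 0.302
collar (array([523.6, -12.2,  21.5]), np.float64(0.29)) 66.8195330722985 angle 138.70114510397107 want 138.9
amber top [524.49469052 -12.95280153  92.53940223] [89.34511189 90.40547353 91.3316638 ]
```

View pics/w9.png

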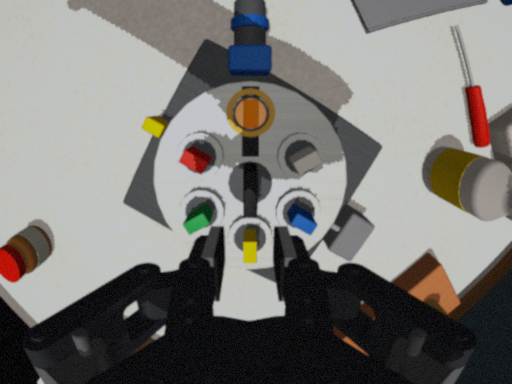

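The collar with the orange filter at (250,113) now points at the blue port at (250,60). The wheel angle is within 0.2° of one click, the tab top is at the seated height, and the gripper is clear. I'll hand in.

```bash
python3 -m creep '0 0 0 0 0 0;0 0 0 0 0 0'; python3 -c "
from rig import ctrl
print(ctrl.sign_off())"
```

```text
clock: 21.18
ee_pos: [573.0, -56.0, 182.7]
eef_rot: [-1.103, -2.94, 0.0]
contact_force: [0.3, -0.1, -0.3]
gripper_width: 0.3
the job is handed in; nothing more can be done
None
```

The amber filter is seated in the brass collar, the wheel is one click clockwise at the blue beam port, and I handed the job in at 21.2 s.

**Loading:** I slid the filter outwards on the collar under about 5 N until it dropped in, then pressed it down in small steps. It stopped hard about 10 mm below the collar's top. The highest force I read was about 8 N, though I only read it at the end of each move. The wheel still stood at the yellow mark when I released the filter.

**Turning:** I turned the wheel about 60° by its black bar, let go, and lifted the gripper to a tip height of about 180 mm.

**Last checks:**
- **Wheel angle:** the collar sits at 138.7°, against 138.9° for exactly one click.
- **Seating:** the tab top is at about z = 90.4 mm, and a fully seated filter should read 90 mm.
- **Other items:** the other filters on the wheel looked in place in the last picture. I did not re-measure the tray's filters or the other bench items after the tray grasp.

**What disagreed:**
- **Tab direction:** the tab lay across the tray rather than along its length, so I turned the grasp to suit.
- **Collar distance:** camera estimates of the collar's distance from the axis differed by about 1.5 mm, and I settled it by feel.
- **Unsettled reading:** one position reading was taken before the arm had settled, and I corrected for it before contact.

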